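# Set the lamp dial and snap the port cover onto the microscope light base

## Robot

A 6-joint arm with a two-finger parallel gripper is mounted at the origin on the work surface. World frame = base frame: x ahead of the robot, y to its left, z up, the work surface at z = 0. Lengths are in mm, angles in rad, forces in N, time in s.
With the tool pointing down it reaches from about 400 to 925 mm from the base axis. Payload 12.5 kg.
Tool frame: the origin (TCP) lies at the very end of the fingers, on their centre line; the grasp point (between the pads) lies 19 mm behind it; z points along the fingers, y is the direction in which the jaws open and shut (so a half turn about z gives the same grasp; the last joint's range is limited). The gripper opens to 95 mm and grips with 3 to 60 N. Pads are 20 mm wide; open, the fingers measure 119 mm over their backs; the gripper's body (75 mm by 180 mm) begins 59 mm behind the grasp point.
Start: joints at [1.195, 0.491, 1.559, -0, 1.092, -0.106], TCP at [166.569, 602.413, 214.661] pointing down, gripper open.
Joint ranges: [-3.1, 3.1], [-0.84, 2.19], [0.05, 2.79], [-1.13, 4.28], [0.06, 2.93], [-2.69, 2.69]. Speed limits (rad/s): [2.22, 2.22, 2.79, 3.14, 3.14, 3.14].

## Interface

Orientations are given as [roll, pitch, yaw] about the fixed x, y, z axes, in that order (R = Rz(yaw) Ry(pitch) Rx(roll)).
In Python, from cell import env gives the robot as it stands.
- The arm moves only by the shell command python3 -m pendant 'ROWS'. ROWS is JSON, a list that holds one entry, the list of rows, each a list of 5 numbers: the opening, from 0 (shut) to 1 (fully open), then the shift along the tool's x, y, z in m, then the turn about the tool's z in rad. A call has exactly 8 rows; each row is the pose to reach, as a shift and turn from the pose commanded when the call began, along the tool's axes at that moment; what a row does not reach only later rows make up. A row lasts 1/10 s, in which the tool goes at most 50 mm and 8.59 degrees, less where a joint would pass 70% of its speed; a pose out of reach is approached as far as the arm can. A call with a gripper value outside its range is refused whole. The fingers move at their own pace and stop on an object; the grip force is fixed at half the most. Time passes only in rows, so rows that repeat a pose let the fingers close, or fill a call up. It gives the time, the measured TCP pose, the force and the opening at its end, in the units of the state.
- env.state(): the state, without advancing time (a new reading comes with each control period).
- env.read_camera(name): name is "scene" or "top" or "wrist"; returns a dict with "image" (480x640x3 uint8, blue, green, red), "range_z" (480x640 float32, mm along the optical axis (not along the pixel's ray), 0 where there is no reading), "fx", "fy", "cx", "cy" (pixels), "dist" ([k1, k2, p1, p2, k3] as OpenCV has them; the pictures are not rectified), "rvec" (rotation vector, rad) and "tvec" (3), from world to camera coordinates, as OpenCV has them; the wrist camera has in their place "tool_from_camera" (4x4, takes a point from camera to tool coordinates, whose origin is the TCP and whose axes are the flange's). Camera axes: x right, y down, z forward; pixel columns grow to the right and rows downward; lengths in mm; the calibration is good to about 2 mm. A picture is of the moment at which its call begins: read the wrist's pose just before it.
- env.job_done(): hands the job in, once; it reports no verdict.
The state is a dict: "t": time; "joints": joint angles; "qvel": joint speeds; "tau": joint torques, N m; "eef_pos": TCP position; "tcp_rot": TCP orientation; "ft_force": force on the tool from outside, world axes, zero at the start; "moment": the same for the moment, N m; "opening": opening from 0.0 (shut) to 1.0 (fully open).
Only numpy, scipy, OpenCV 4.12 (cv2) and the standard library are available. Lean on these libraries where they do the work, as an engineer would, in place of code of your own. Each camera call takes 0.05 s, during which the arm holds its last target. There are 200 camera calls.

## Task

Get the microscope's light base ready for storage: first turn its dial clockwise until the white pointer line on the dial lines up with the black index line on the base, then pick up the round port cover and press it down onto the light port until it snaps in under all four spring catches and sits flush. Do not let go after the snap: finish while still pressing the cover firmly down with the gripper, with the dial still on its index, and leave the beaker, the bottle and the dish where they stand.

Things in the scene. Friction and masses are not known exactly. Their poses are not given: they have to be found in the camera images.
- light_base: White flat housing fixed to the bench, 190 (x) x 320 (y) x 50 mm high, turned by up to 0.35 rad. Origin: centre of its underside, on the bench, z up. On its top: the light port at (0, -85) mm and the dial at (0, +85) mm.
- port (a point): Centre of the light port, on the top face of its 112 x 112 x 12 mm aluminium plate, 62 mm above the bench; axes parallel to the base's, z up. Around it is a round hole 54 mm wide (61 in the top 2 mm), 9 mm deep. On the plate's four diagonals stand steel spring catches with wedge noses, tops 13 mm above the plate, backed by grey blocks 20 mm wide, 16 mm high, 48 to 64 mm from the centre.
- dial (a joint): Angle of the dial in rad, growing clockwise seen from above, range 0 to 2.6, friction 0.03 N m, stays where left. The pointer line is on the index line at 1.30. At 0 the pointer points along the base's -x, at 1.57 along its +y. Starts between 0 and 0.75.
- dial_grip (a point): On the dial's upright axis, 87 mm above the bench, the height to grip. Black disc 48 mm wide with an upright finger bar across it, 46 long x 14 thick x 32 mm high (top 94 mm, disc top 64 mm above the bench); a white line on the bar's top marks the pointer half. This frame turns with the dial: the bar lies along its x axis, the pointer half on its -x side.
- index (a point): Middle of the black index line, 13 x 4 mm, on the base's top face, 45.5 mm from the dial's axis, lying radially.
- cover: Loose round black cover with a bare metal finger bar, about 70 g; fits at any yaw. Origin: centre of its underside, z up. From below: tapered plug 6 mm deep (44 mm wide below, 53 above), flange 80 mm wide, 3 mm thick (6 to 9 mm above the origin), bar 44 mm along x, 14 along y, from 9 to 37 mm above the origin. Starts standing on its plug on the bench. Fully home, its origin is 6 mm below port.
- cover_flange (a point): Centre of the underside of the cover's flange, 6 mm above the cover's origin; it coincides with port when the cover is home.
- cover_grip (a point): Middle of the cover's finger bar where to grip it, 26 mm above the cover's origin; x along the bar.
- beaker: Glass beaker, 72 mm wide, 95 mm high; bystander, origin at its foot.
- reagent: White plastic bottle, 64 mm wide, 150 mm high; bystander, origin at its foot.
- dish: Shallow glass dish, 90 mm wide, 16 mm high; bystander, origin at its foot.
- catch (a point): Tip of one of the four catch noses, 37.5 mm from the port's centre, 5 mm above the plate. The noses meet the cover's rim when its flange is about 9 mm above the plate; pushing straight down past them takes a force that rises to about 8 to 14 N in all; once the flange is 5 mm above the plate the force suddenly drops, and at 2 mm the noses spring in over the flange and pull it down.
- seat: The top 2 mm of the port's plate, 112 x 112 mm, fixed to the base: the flat face on which the cover's flange rests when home. Origin: centre of its underside, 2 mm below port. Only a cover pressed fully down bears on it; the catches do not belong to it.
Things that resemble listed ones, but are neither listed nor needed, are in the scene too. There is more than one size of the cover; the job needs the smaller.

How it is judged:
By the outcome, as a careful person would: the job done as asked, in the order asked, and still so for the second after the job is handed in, while the arm keeps its last pose, push and grip.
It also fails if it takes over 56 s, if anything falls off the work surface, if the arm or the gripper's body presses on something with over 40 N, if the wrist force passes 120 N, or if a joint passes its speed limit or range.

## Working session

There is one attempt and no reset: what is moved stays moved. The work goes in short steps, Python scripts to look and compute and a shell command to move; the robot and the scene stay as the last step left them, time stands still between calls to the robot, and variables do not carry over. Pictures are saved under pics/ and viewed, about 8 in all and at most 12, crops included, and the job is handed in when it is done.

```bash
ls; mkdir -p pics; cat > h.py <<'E'
import numpy as np, cv2
from cell import env
from scipy.spatial.transform import Rotation as R
def cam(name):
    s=env.state(); c=env.read_camera(name)
    K=np.array([[c['fx'],0,c['cx']],[0,c['fy'],c['cy']],[0,0,1]]); D=np.array(c['dist'],float)
    if name=='wrist':
        T=np.eye(4); T[:3,:3]=R.from_euler('xyz',s['tcp_rot']).as_matrix(); T[:3,3]=s['eef_pos']
        W=T@np.array(c['tool_from_camera'])
    else:
        E=np.eye(4); E[:3,:3]=cv2.Rodrigues(np.array(c['rvec'],float))[0]; E[:3,3]=np.ravel(c['tvec']); W=np.linalg.inv(E)
    c.update(K=K,D=D,W=W); return c
def pts(c):
    """world xyz for every pixel (480,640,3), nan where none"""
    v,u=np.mgrid[0:480,0:640]
    n=cv2.undistortPoints(np.stack([u,v],-1).reshape(-1,1,2).astype(float),c['K'],c['D']).reshape(480,640,2)
    z=np.where(c['range_z']>0,c['range_z'],np.nan)
    P=np.stack([n[...,0]*z,n[...,1]*z,z],-1)
    return P@c['W'][:3,:3].T+c['W'][:3,3]
def onplane(c,u,v,z):
    n=cv2.undistortPoints(np.array([[[u,v]]],float),c['K'],c['D']).ravel()
    d=c['W'][:3,:3]@np.array([n[0],n[1],1]); o=c['W'][:3,3]
    return o+d*(z-o[2])/d[2]
def tool(target):
    s=env.state(); return R.from_euler('xyz',s['tcp_rot']).as_matrix().T@(np.array(target)-s['eef_pos'])
E
python3 - <<'E'
from h import *
s=env.state();print({k:np.round(v,3) for k,v in s.items()})
a=cam('top');b=cam('scene')
cv2.imwrite('pics/top.png',a['image']);cv2.imwrite('pics/scene.png',b['image'])
print(a['W'].round(2))
E
```

```text
pics
{'t': np.float64(0.0), 'joints': array([ 1.195,  0.492,  1.559, -0.   ,  1.092, -0.106]), 'qvel': array([ 0.001,  0.001, -0.   ,  0.001,  0.   , -0.001]), 'tau': array([-0.0000e+00, -6.1263e+01, -2.5818e+01,  6.9000e-02,  4.8000e-02,
       -0.0000e+00]), 'eef_pos': array([166.463, 602.163, 214.046]), 'tcp_rot': array([-3.14 , -0.   ,  2.872]), 'ft_force': array([-0.991, -0.468, -0.804]), 'moment': array([ 0.002, -0.053, -0.005]), 'opening': np.float64(1.0)}
[[-1.00000e-02 -9.90000e-01  1.10000e-01  3.74810e+02]
 [-1.00000e+00  1.00000e-02 -2.00000e-02  4.19400e+01]
 [ 2.00000e-02 -1.10000e-01 -9.90000e-01  1.37496e+03]
 [ 0.00000e+00  0.00000e+00  0.00000e+00  1.00000e+00]]
```

View pics/top.png

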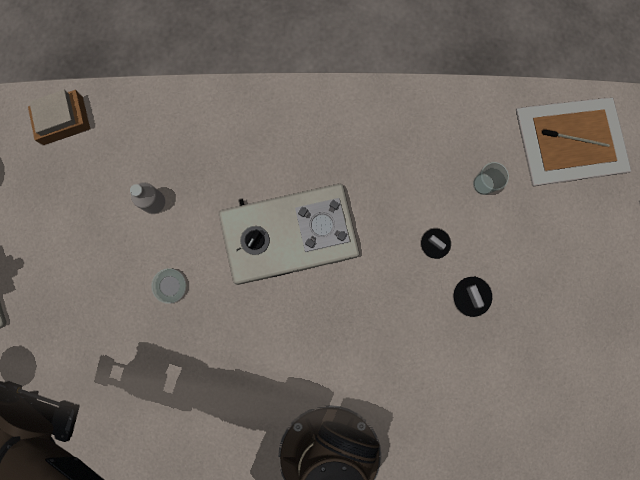

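View pics/scene.png

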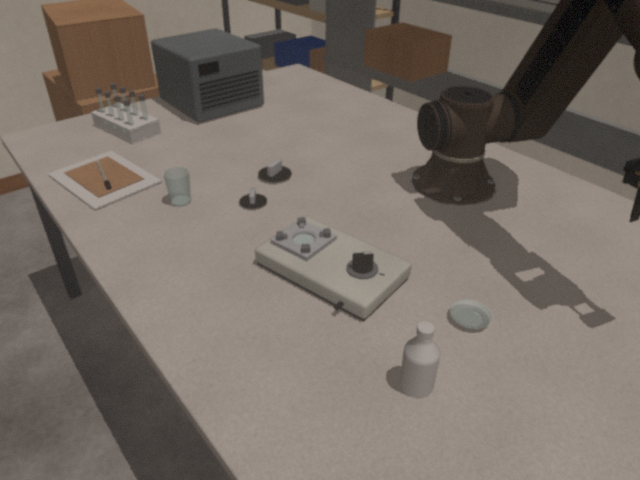

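The top view shows the base with the dial at (255,240) and the port at (322,225). There are two candidate covers: a smaller one at (436,243) and a larger one at (473,297). The bottle is at (143,195), the dish at (171,285) and the beaker at (490,180). I'll measure both covers and check the choice in one crop.

```bash
python3 - <<'E'
from h import *
a=cam('top');P=pts(a)
for n,u,v,z in [('dial',255,240,94),('port',322,225,62),('coverS',436,243,37),('coverL',473,297,37)]:
    print(n,onplane(a,u,v,z).round(1),'depth',P[v,u].round(1))
g=a['image'].max(2)
for n,(x0,y0,x1,y1) in dict(S=(410,215,460,268),L=(445,270,500,325)).items():
    m=(g[y0:y1,x0:x1]<45).astype(np.uint8)
    cs=max(cv2.findContours(m,0,2)[0],key=cv2.contourArea); (cx,cy),r=cv2.minEnclosingCircle(cs)
    c=onplane(a,cx+x0,cy+y0,9);e=onplane(a,cx+x0+r,cy+y0,9)
    print(n,c.round(1),'diam',2*np.linalg.norm(e-c))
    m=(g[y0:y1,x0:x1]>110)&(np.hypot(*(np.mgrid[y0:y1,x0:x1]-np.array([cy,cx])[:,None,None]))<r*.8)
    v,u=np.nonzero(m); rr=cv2.minAreaRect(np.stack([u+x0,v+y0],-1).astype(np.float32)); bp=cv2.boxPoints(rr)
    w=np.array([onplane(a,*p,37) for p in bp]); e1=w[1]-w[0];e2=w[2]-w[1]
    l=e1 if np.linalg.norm(e1)>np.linalg.norm(e2) else e2
    print(' bar c',w.mean(0).round(1),np.linalg.norm(e1),np.linalg.norm(e2),'yaw',np.arctan2(l[1],l[0]))
im=a['image'][170:330,210:510]
cv2.imwrite('pics/crop1.png',cv2.resize(im[:, :],None,fx=2.66,fy=2.66,interpolation=cv2.INTER_CUBIC))
E
```

```text
dial [535.4 175.8  94. ] depth [536.2 176.5  87.7]
port [575.6  15.   62. ] depth [577.1  14.8  52.6]
coverS [ 532.7 -272.4   37. ] depth [ 532.4 -271.7   40. ]
coverL [ 395.8 -363.3   37. ] depth [ 395.8 -361.8   41.9]
S [ 535.4 -277.2    9. ] diam 79.84310578191754
 bar c [1250.2  943.7   37. ] 0.0 0.0 yaw 0.0
L [ 398.8 -370.5    9. ] diam 107.01004169936714
 bar c [1250.2  943.7   37. ] 0.0 0.0 yaw 0.0
```

View pics/crop1.png

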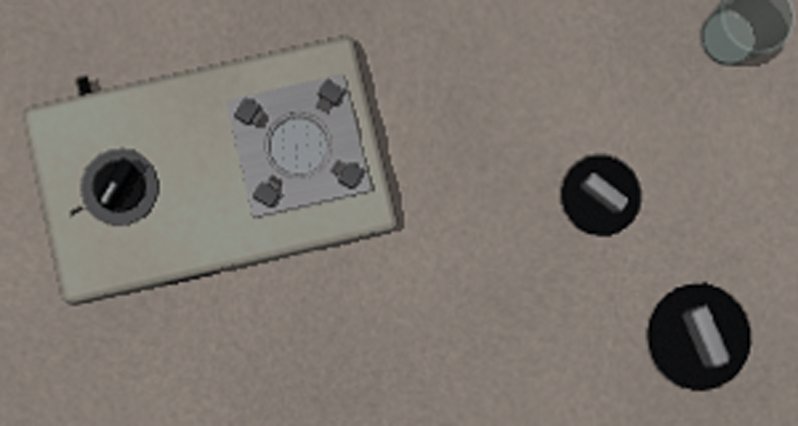

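The smaller cover, at crop pixel (600,195), has a measured diameter of 80 mm, so it is the right one. The other, at (699,336), measures 107 mm and is the decoy. The dial's white pointer is at crop (108,190), and the index line is at (76,211), to its lower left. Next I'll work out a wrist view over the dial.

```bash
python3 - <<'E'
from h import *
c=cam('wrist');T=np.array(c['tool_from_camera']);print(T.round(3),c['fx'])
# TCP over dial so that camera axis hits the dial top; keep orientation
s=env.state();Rt=R.from_euler('xyz',s['tcp_rot']).as_matrix()
for z in (300,):
    o=T[:3,3];d=T[:3,2]; # camera point in tool
    k=(z-94-o[2])/d[2]
    hit=o+d*k
    tgt=np.array([536,176,94])-Rt@np.array([hit[0],hit[1],z-94])
    print(z,tgt.round(1),tool(tgt).round(1))
print(tool([536,176,300]).round(1))
E
```

```text
[[ 1.0000e-03 -9.6800e-01 -2.5100e-01  7.1800e+01]
 [ 1.0000e+00  1.0000e-03 -2.0000e-03  7.0000e-02]
 [ 2.0000e-03 -2.5100e-01  9.6800e-01 -1.7081e+02]
 [ 0.0000e+00  0.0000e+00  0.0000e+00  1.0000e+00]] 393.59380090062825
300 [511.2 183.6 300. ] [-443.8 -311.7  -85.5]
[-469.7 -312.5  -85.5]
```

```bash
python3 -m pendant '[[[1,-0.04,-0.03,-0.03,0],[1,-0.08,-0.058,-0.05,0],[1,-0.12,-0.086,-0.06,0],[1,-0.16,-0.114,-0.06,0],[1,-0.2,-0.142,-0.06,0],[1,-0.24,-0.17,-0.06,0],[1,-0.28,-0.198,-0.06,0],[1,-0.32,-0.226,-0.06,0]]]'; python3 -m pendant '[[[1,-0.04,-0.03,0,0],[1,-0.08,-0.06,0,0],[1,-0.12,-0.085,0,0],[1,-0.12,-0.085,0,0],[1,-0.12,-0.085,0,0],[1,-0.12,-0.085,0,0],[1,-0.12,-0.085,0,0],[1,-0.12,-0.085,0,0]]]'
python3 - <<'E'
from h import *
c=cam('wrist');np.save('w1.npy',{k:c[k] for k in('image','range_z','K','D','W')},allow_pickle=True)
cv2.imwrite('pics/w1.png',c['image']);s=env.state();print(s['eef_pos'],s['tcp_rot'],s['joints'])
E
```

```text
t: 1.0
eef_pos: [412.8, 301.0, 274.8]
tcp_rot: [3.141, 0.0, 2.872]
ft_force: [1.0, 1.4, -0.0]
opening: 1.001
t: 1.8
eef_pos: [504.3, 189.8, 274.8]
tcp_rot: [3.141, 0.0, 2.873]
ft_force: [-0.5, -0.4, -0.6]
opening: 1.0
[504.39705933 189.67128936 274.79471907] [3.14137884e+00 1.88428317e-04 2.87332060e+00] [ 2.37032042e-01  3.08743644e-01  1.68807208e+00  1.05308056e-04
  1.14450854e+00 -1.06553578e+00]
```

View pics/w1.png

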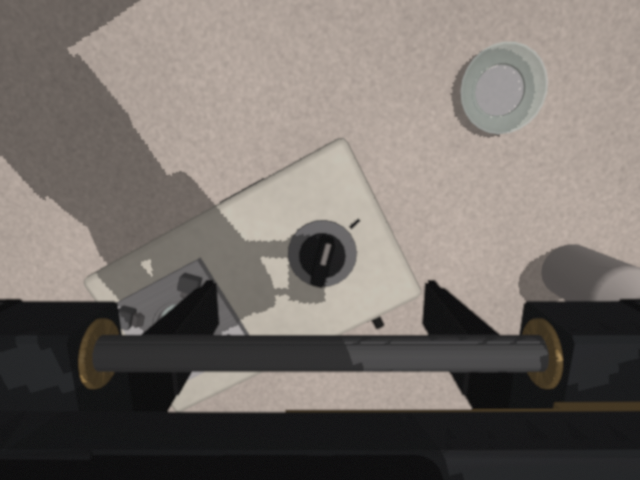

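The wrist view shows the dial centred near (322,258), its white pointer line around (326,254) pointing up, and the index line at (355,223). I'll extract both lines.

```bash
python3 - <<'E'
from h import *
c=np.load('w1.npy',allow_pickle=True).item()
g=cv2.cvtColor(c['image'],cv2.COLOR_BGR2GRAY)
def blob(x0,y0,x1,y1,test,z):
    m=test(g[y0:y1,x0:x1]).astype(np.uint8);n,l,st,ce=cv2.connectedComponentsWithStats(m)
    i=1+np.argmax(st[1:,4]);v,u=np.nonzero(l==i)
    w=np.array([onplane(c,a+x0,b+y0,z)[:2] for a,b in zip(u,v)])
    mu=w.mean(0);ev,V=np.linalg.eigh(np.cov((w-mu).T));L=np.sqrt(12*ev)
    return mu,V[:,1],L,(u+x0).min(),(u+x0).max(),(v+y0).min(),(v+y0).max()
ix=blob(344,210,366,235,lambda q:q<110,50);print('index',ix)
pl=blob(312,236,338,272,lambda q:q>70,94);print('line',pl)
# whole bar + disc
P=pts(c);
m=(P[...,2]>84)&(P[...,2]<104);m[:, :290]=0;m[:,350:]=0;m[300:]=0;m[:220]=0
q=P[m];mu=np.nanmedian(q,0);d=q[:,:2]-q[:,:2].mean(0);ev,V=np.linalg.eigh(np.cov(d.T));print('bar depth',q.mean(0),len(q),np.sqrt(12*ev),V[:,1],np.arctan2(*V[::-1,1]))
# base corners on z=50
A=[onplane(c,*p,50)[:2] for p in((343,138),(421,292),(86,278))]
print(np.round(A,1),np.linalg.norm(A[1]-A[0]),np.linalg.norm(A[2]-A[0]),'yaw from edges',np.arctan2(*(A[1]-A[0])[::-1]),np.arctan2(*(A[0]-A[2])[::-1])-np.pi/2)
yaw=np.arctan2(*(A[0]-A[2])[::-1])-np.pi/2; Rm=np.array([[np.cos(yaw),-np.sin(yaw)],[np.sin(yaw),np.cos(yaw)]])
# corner (343,138) is base (-95,160)
o=A[0]-Rm@[-95,160];print('origin',o,'dial',o+Rm@[0,85],'port',o+Rm@[0,-85])
# dial axis from index: dir at 1.30
a=np.pi-1.30+yaw;print('dial from index',ix[0]-45.5*np.array([np.cos(a),np.sin(a)]), 'idxdir',np.arctan2(ix[1][1],ix[1][0]),a)
E
```

```text
index (array([517.91912046, 221.17912446]), array([-0.47524055,  0.87985591]), array([ 2.96785074, 10.97648155]), np.int64(350), np.int64(358), np.int64(220), np.int64(227))
line (array([529.51773382, 187.25090809]), array([-0.86413999,  0.5032515 ]), array([ 5.01582839, 20.49597779]), np.int64(321), np.int64(330), np.int64(244), np.int64(264))
bar depth [537.77444466 182.1593757   94.01180362] 725 [14.08014395 45.78992543] [-0.86629134  0.4995391 ] 2.618526003351335
[[433.4 231.5]
 [609.1 272.3]
 [499.8 -68. ]] 180.3551125449367 306.8073891155157 yaw from edges 0.2281066381739546 0.21819593660632775
origin [560.79686812  95.87879294] dial [542.39702963 178.86340563] port [579.1967066   12.89418024]
dial from index [539.29213077 181.01142064] idxdir 2.0660337377015563 2.0597885901961206
```

Bar centre is (538,182), length 45.8 × 14.1, top at z=94, so it matches. The dial is at about 0.74, so it needs about 0.56 clockwise. I'll align and descend, then grip.

```bash
python3 -m pendant '[[[1,-0.017,0.001,0.03,0.13],[1,-0.034,0.0015,0.06,0.255],[1,-0.034,0.0015,0.10,0.255],[1,-0.034,0.0015,0.14,0.255],[1,-0.034,0.0015,0.18,0.255],[1,-0.034,0.0015,0.205,0.255],[1,-0.034,0.0015,0.205,0.255],[0.5,-0.034,0.0015,0.205,0.255]]]'; python3 -m pendant '[[[0,0,0,0,0],[0,0,0,0,0],[0,0,0,0,0],[0,0,0,0,0],[0,0,0,0,0],[0,0,0,0,0],[0,0,0,0,0],[0,0,0,0,0]]]'
```

```text
t: 2.65
eef_pos: [538.2, 181.7, 70.2]
tcp_rot: [3.142, -0.0, 2.617]
ft_force: [-0.1, 0.3, 0.5]
opening: 0.957
t: 3.45
eef_pos: [538.1, 181.2, 69.6]
tcp_rot: [3.142, -0.0, 2.617]
ft_force: [0.6, 0.5, -0.1]
opening: 0.3
```

```bash
python3 -m pendant '[[[0,0,0,0,0],[0,0,0,0,0],[0,0,0,0,0],[0,0,0,0,0],[0,0,0,0,0],[0,0,0,0,0],[0,0,0,0,0],[0,0,0,0,0]]]' && python3 -m pendant '[[[0,0,0,0,0.1],[0,0,0,0,0.2],[0,0,0,0,0.3],[0,0,0,0,0.4],[0,0,0,0,0.5],[0,0,0,0,0.555],[0,0,0,0,0.555],[0,0,0,0,0.555]]]'
```

```text
t: 4.25
eef_pos: [538.9, 182.5, 69.7]
tcp_rot: [3.139, 0.001, 2.617]
ft_force: [2.9, 9.7, -2.7]
opening: 0.143
t: 5.05
eef_pos: [539.7, 183.2, 69.7]
tcp_rot: [3.137, -0.001, 2.061]
ft_force: [6.9, 15.7, -6.6]
opening: 0.142
```

```bash
python3 -m pendant '[[[0.5,0,0,0,0],[0.5,0,0,0,0],[0.5,0,0,0,0],[0.5,0,0,0,0],[0.5,0,0,-0.04,0],[0.5,0,0,-0.09,0],[0.5,0,0,-0.14,0],[0.5,0,0,-0.18,0]]]'
python3 -m pendant '[[[0.5,0,0,-0.02,0],[0.5,0,0,-0.02,0],[0.5,0,0,-0.02,0],[0.5,0,0,-0.02,0],[0.5,0,0,-0.02,0],[0.5,0,0,-0.02,0],[0.5,0,0,-0.02,0],[0.5,0,0,-0.02,0]]]'
python3 - <<'E'
from h import *
c=cam('wrist');np.save('w2.npy',{k:c[k] for k in('image','range_z','K','D','W')},allow_pickle=True)
cv2.imwrite('pics/w2.png',c['image']);s=env.state();print(s['eef_pos'],s['tcp_rot'])
E
```

```text
t: 5.85
eef_pos: [538.0, 181.1, 252.6]
tcp_rot: [3.14, 0.001, 2.062]
ft_force: [-0.1, 0.3, 0.1]
opening: 0.501
t: 6.65
eef_pos: [538.1, 181.2, 269.4]
tcp_rot: [-3.141, -0.0, 2.062]
ft_force: [-0.5, -0.6, 0.2]
opening: 0.504
[538.0313139  181.24933413 269.44002517] [-3.14137422e+00 -1.63752774e-04  2.06179647e+00]
```

View pics/w2.png

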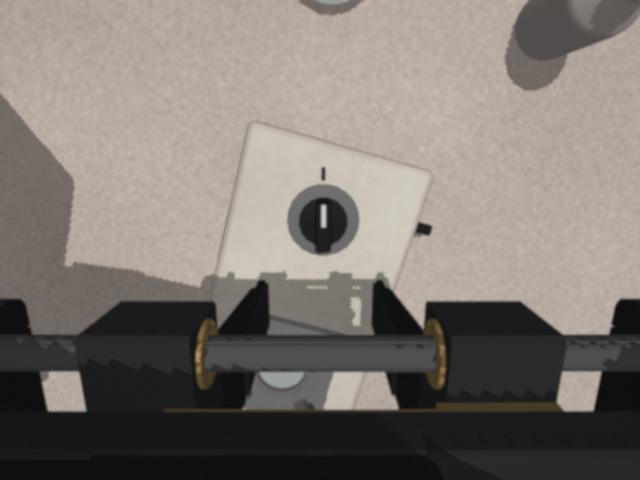

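The pointer line at (323,216) lines up with the index at (323,174). I'll check that numerically and get the base pose.

```bash
python3 - <<'E'
from h import *
c=np.load('w2.npy',allow_pickle=True).item()
g=cv2.cvtColor(c['image'],cv2.COLOR_BGR2GRAY)
def blob(x0,y0,x1,y1,test,z):
    m=test(g[y0:y1,x0:x1]).astype(np.uint8);n,l,st,ce=cv2.connectedComponentsWithStats(m)
    i=1+np.argmax(st[1:,4]);v,u=np.nonzero(l==i)
    w=np.array([onplane(c,a+x0,b+y0,z)[:2] for a,b in zip(u,v)])
    mu=w.mean(0);ev,V=np.linalg.eigh(np.cov((w-mu).T));return mu,np.arctan2(V[1,1],V[0,1])%np.pi,np.sqrt(12*ev)
ix=blob(314,162,332,184,lambda q:q<110,50);print('index',ix)
pl=blob(312,200,334,234,lambda q:q>110,94);print('line',pl)
P=pts(c);m=(P[...,2]>86)&(P[...,2]<102);m[:, :295]=0;m[:,350:]=0;m[260:]=0;m[:190]=0
q=P[m];d=q[:,:2].mean(0);ev,V=np.linalg.eigh(np.cov((q[:,:2]-d).T));print('bar',q.mean(0),np.sqrt(12*ev),np.arctan2(V[1,1],V[0,1])%np.pi)
print('dir bar->index',np.arctan2(*(ix[0]-d)[::-1]),np.linalg.norm(ix[0]-d))
yaw=ix[1]-(np.pi-1.30);print('base yaw by index',yaw)
A=[onplane(c,*p,50)[:2] for p in((251,121),(432,173))];print(A,np.linalg.norm(A[1]-A[0]),np.arctan2(*(A[1]-A[0])[::-1]))
for yaw in(yaw,.22,np.arctan2(*(A[1]-A[0])[::-1])):print('port',yaw,d+170*np.array([np.sin(yaw),-np.cos(yaw)]))
s=env.state();k=R.from_euler('xyz',s['tcp_rot']).as_matrix().T
print('to cover',tool([535,-277,269]).round(1),'yaw',s['tcp_rot'][2])
E
```

```text
index (array([517.86633659, 221.43297322]), np.float64(2.0644958111818186), array([ 2.80117783, 11.67052862]))
line (array([534.20536058, 191.43249314]), np.float64(2.065330133619605), array([ 5.14024037, 20.07883922]))
bar [539.17536368 182.33464904  94.36301508] [14.11444905 45.22136796] 2.0628749790993006
dir bar->index 2.0698013476072266 44.52812133614308
base yaw by index 0.2229031575920255
[array([434.59310874, 232.39924506]), array([611.40781602, 272.18228848])] 181.2350166318156 0.22131301191600403
port 0.2229031575920255 [576.75588388  16.54048599]
port 0.22 [576.27439961  16.43208265]
port 0.22131301191600403 [576.49219961  16.48093712]
to cover [-4.027e+02 -2.187e+02  4.000e-01] yaw 2.061796472343526
```

The dial is aligned: line at 2.065 rad, index at 2.064. The port is at about (576.5,16.5). Now over to the cover.

```bash
python3 -m pendant '[[[1,-0.042,-0.023,0,0],[1,-0.084,-0.046,0,0],[1,-0.126,-0.069,0,0],[1,-0.168,-0.092,0,0],[1,-0.21,-0.115,0,0],[1,-0.252,-0.138,0,0],[1,-0.294,-0.161,0,0],[1,-0.336,-0.184,0,0]]]'
python3 -m pendant '[[[1,-0.034,-0.018,0.02,0.14],[1,-0.067,-0.035,0.04,0.28],[1,-0.067,-0.035,0.05,0.42],[1,-0.067,-0.035,0.05,0.56],[1,-0.067,-0.035,0.05,0.7],[1,-0.067,-0.035,0.05,0.84],[1,-0.067,-0.035,0.05,0.98],[1,-0.067,-0.035,0.05,1.06]]]'
python3 -m pendant '[[[1,0,0,0,0],[1,0,0,0,0],[1,0,0,0,0],[1,0,0,0,0],[1,0,0,0,0],[1,0,0,0,0],[1,0,0,0,0],[1,0,0,0,0]]]'
python3 - <<'E'
from h import *
c=cam('wrist')
cv2.imwrite('pics/w3.png',c['image']);s=env.state();print(s['eef_pos'],s['tcp_rot'])
P=pts(c)
ok=np.hypot(P[...,0]-535,P[...,1]+277)<35
m=(P[...,2]>30)&(P[...,2]<48)&ok
q=P[m];d=q[:,:2].mean(0);ev,V=np.linalg.eigh(np.cov((q[:,:2]-d).T));y=np.arctan2(V[1,1],V[0,1])%np.pi
print('bar',q.mean(0),np.median(q[:,2]),len(q),np.sqrt(12*ev),y)
v,u=np.nonzero(m);print('px',u.mean(),v.mean())
dk=(c['image'].max(2)<50)&(np.hypot(P[...,0]-535,P[...,1]+277)<60)&(P[...,2]<15)|m
q=P[dk&(P[...,2]<18)];cc=cv2.minEnclosingCircle(np.ascontiguousarray(q[:,:2],dtype=np.float32));print('flange',cc)
print('tool move to',tool([d[0],d[1],11.5]).round(1),'turn',s['tcp_rot'][2]-y)
E
```

```text
t: 7.5
eef_pos: [533.9, -203.8, 269.7]
tcp_rot: [3.141, 0.0, 2.062]
ft_force: [0.7, 0.3, 0.1]
opening: 0.994
t: 8.3
eef_pos: [535.0, -277.4, 219.5]
tcp_rot: [-3.141, -0.0, 0.996]
ft_force: [-0.2, -0.7, 0.2]
opening: 1.003
t: 9.1
eef_pos: [534.9, -277.4, 219.6]
tcp_rot: [-3.142, -0.0, 1.002]
ft_force: [0.2, 0.6, -0.2]
opening: 0.998
[ 534.95359817 -277.41082062  219.60094094] [-3.14158123e+00 -1.16735684e-04  1.00183316e+00]
bar [ 535.85154178 -277.40468307   37.43216256] 37.59329877955099 711 [13.77944687 43.46019865] 0.909578658641506
px 322.28270042194094 223.87623066104078
flange ((535.29541015625, -278.2074890136719), 38.083614349365234)
tool move to [  0.5   0.8 208.1] turn 0.09225450529505563
```

View pics/w3.png

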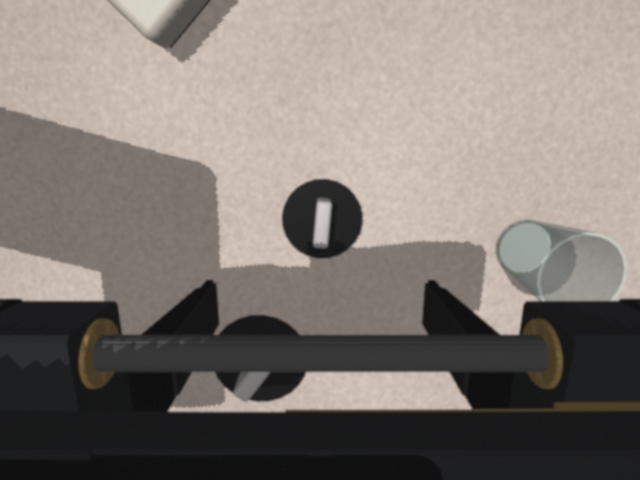

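The cover is at (322,224), the larger decoy at (260,360) and the beaker at (560,260), all clear of the jaws. Descending to grip.

```bash
python3 -m pendant '[[[1,0.0005,0.0005,0.03,0.092],[1,0.0005,0.0005,0.07,0.092],[1,0.0005,0.0005,0.11,0.092],[1,0.0005,0.0005,0.15,0.092],[1,0.0005,0.0005,0.19,0.092],[1,0.0005,0.0005,0.207,0.092],[1,0.0005,0.0005,0.207,0.092],[0.5,0.0005,0.0005,0.207,0.092]]]'; python3 -m pendant '[[[0,0,0,0,0],[0,0,0,0,0],[0,0,0,0,0],[0,0,0,0,0],[0,0,0,0,0],[0,0,0,0,0],[0,0,0,0,0],[0,0,0,0,0]]]'; python3 -m pendant '[[[0,0,0,0,0],[0,0,0,0,0],[0,0,0,0,0],[0,0,0,0,0],[0,0,0,0,0],[0,0,0,0,0],[0,0,0,0,0],[0,0,0,0,0]]]'
```

```text
t: 9.95
eef_pos: [535.9, -277.4, 13.1]
tcp_rot: [3.141, -0.0, 0.91]
ft_force: [-0.3, 0.3, -0.1]
opening: 0.961
t: 10.75
eef_pos: [535.6, -277.2, 12.6]
tcp_rot: [-3.141, -0.0, 0.91]
ft_force: [-0.5, 0.0, 0.1]
opening: 0.3
t: 11.55
eef_pos: [535.6, -277.2, 12.6]
tcp_rot: [-3.141, -0.0, 0.91]
ft_force: [1.0, 0.7, -0.8]
opening: 0.147
```

The cover is held (opening 0.147, about 14 mm). I'll lift, carry it to above the port, and turn so the jaws open along base x, away from the catches.

```bash
python3 -m pendant '[[[0,0,0,-0.03,0],[0,0,0,-0.07,0],[0,0,0,-0.11,0],[0,0.02,-0.01,-0.15,0],[0,0.055,-0.03,-0.18,0],[0,0.095,-0.055,-0.19,0],[0,0.137,-0.079,-0.19,0],[0,0.178,-0.103,-0.19,0]]]'
python3 -m pendant '[[[0,0.04,-0.022,0,-0.11],[0,0.079,-0.045,0,-0.22],[0,0.079,-0.045,0,-0.33],[0,0.079,-0.045,0,-0.44],[0,0.079,-0.045,0,-0.55],[0,0.079,-0.045,0,-0.66],[0,0.079,-0.045,0,-0.77],[0,0.079,-0.045,0,-0.88]]]'
python3 -m pendant '[[[0,0,0,0,0],[0,0,0,0,0],[0,0,0,0,0],[0,0,0,0,0],[0,0,0,0,0],[0,0,0,0,0],[0,0,0,0,0],[0,0,0,0,0]]]'
python3 - <<'E'
from h import *
c=cam('wrist');np.save('w4.npy',{k:c[k] for k in('image','range_z','K','D','W')},allow_pickle=True)
cv2.imwrite('pics/w4.png',c['image']);s=env.state();print(s['eef_pos'],s['tcp_rot'])
E
```

```text
t: 12.35
eef_pos: [563.5, -71.8, 203.2]
tcp_rot: [3.141, -0.001, 0.909]
ft_force: [0.3, -0.2, -1.1]
opening: 0.148
t: 13.15
eef_pos: [576.4, 16.6, 202.5]
tcp_rot: [-3.141, -0.0, 1.794]
ft_force: [-0.5, -0.1, -1.0]
opening: 0.144
t: 13.95
eef_pos: [576.6, 16.5, 202.6]
tcp_rot: [3.142, -0.0, 1.79]
ft_force: [0.4, -0.4, -0.7]
opening: 0.146
[576.5765741   16.49449065 202.62929517] [ 3.14156146e+00 -6.93509794e-05  1.78974270e+00]
```

View pics/w4.png

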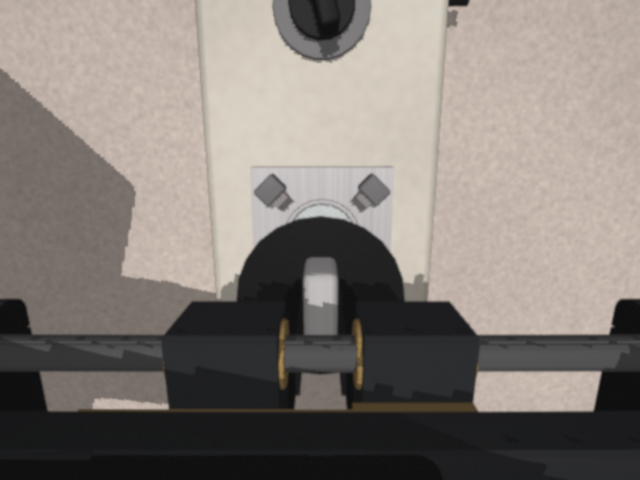

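The held cover's rim peaks at (320,217) and its bar is at (320,290). The plate's far corners are at (251,167) and (393,167), with two catches at (272,190) and (371,190). I'll compute the port centre from the plate, and the cover's offset in the grip.

```bash
python3 - <<'E'
from h import *
c=np.load('w4.npy',allow_pickle=True).item()
a,b=[onplane(c,*p,62)[:2] for p in((250.5,166.5),(393,166.5))]
e=(a-b)/np.linalg.norm(a-b);n=np.array([-e[1],e[0]]); 
mid=(a+b)/2; yaw=np.arctan2(e[1],e[0])
port=[mid+s*56*n for s in(1,-1)];print('edge',np.linalg.norm(a-b),yaw,'port',port)
# hole rim arc depth check and cover rim from image (flange top: TCP is 12.6 above origin, flange top 9)
g=cv2.cvtColor(c['image'],cv2.COLOR_BGR2GRAY);P=pts(c)
z=202.6-3.6
m=np.abs(P[...,2]-z)<7; m[300:]=0
v,u=np.nonzero(m);print(len(v),u.min(),u.max(),v.min(),np.median(P[m][:,2]))
top=[(x,v[u==x].min()) for x in range(u.min()+8,u.max()-8,4) if (u==x).any()]
w=np.array([onplane(c,x,y,z)[:2] for x,y in top])
from scipy.optimize import least_squares
r=least_squares(lambda p:np.hypot(*(w-p[:2]).T)-40,[576,16],loss='soft_l1');print('cover',r.x,np.abs(r.fun).max())
E
```

```text
edge 110.62134659587832 -2.9217821976768303 port [array([576.51945746,  15.75451851]), array([552.09845738, 125.05966365])]
9261 237 404 216 199.89759971117496
cover [575.54283579  16.37205284] 0.4560463019834273
```

The port estimates agree to about 1 mm, and the tapered plug tolerates that. Lowering to just above the catches, then pressing in stages.

```bash
python3 -m pendant '[[[0,0,0.0005,0.03,0],[0,0,0.0005,0.06,0],[0,0,0.0005,0.085,0],[0,0,0.0005,0.105,0],[0,0,0.0005,0.117,0],[0,0,0.0005,0.121,0],[0,0,0.0005,0.121,0],[0,0,0.0005,0.121,0]]]'
python3 -m pendant '[[[0,0,0,0.001,0],[0,0,0,0.002,0],[0,0,0,0.003,0],[0,0,0,0.004,0],[0,0,0,0.005,0],[0,0,0,0.006,0],[0,0,0,0.007,0],[0,0,0,0.007,0]]]'
```

```text
t: 14.8
eef_pos: [577.6, 16.6, 82.5]
tcp_rot: [3.14, 0.0, 1.79]
ft_force: [0.5, 0.1, -0.2]
opening: 0.148
t: 15.6
eef_pos: [577.8, 16.4, 75.2]
tcp_rot: [3.14, 0.001, 1.79]
ft_force: [1.1, -1.6, 5.1]
opening: 0.146
```

Contact with the catches as expected: flange about 6.6 mm above the plate and 5 N. Pressing on.

```bash
python3 -m pendant '[[[0,0,0,0.001,0],[0,0,0,0.002,0],[0,0,0,0.003,0],[0,0,0,0.004,0],[0,0,0,0.005,0],[0,0,0,0.006,0],[0,0,0,0.007,0],[0,0,0,0.008,0]]]'
python3 -m pendant '[[[0,0,0,0.0005,0],[0,0,0,0.001,0],[0,0,0,0.001,0],[0,0,0,0.001,0],[0,0,0,0.001,0],[0,0,0,0.001,0],[0,0,0,0.001,0],[0,0,0,0.001,0]]]'
```

```text
t: 16.4
eef_pos: [576.9, 16.5, 68.5]
tcp_rot: [3.141, 0.0, 1.79]
ft_force: [-11.8, -2.8, 37.2]
opening: 0.147
t: 17.2
eef_pos: [576.9, 16.5, 68.5]
tcp_rot: [3.141, 0.0, 1.79]
ft_force: [-11.2, -1.8, 36.2]
opening: 0.144
```

It is home: TCP 68.5, against a predicted 68.6. The force is 36 N down, with 11 N sideways. I'll ease the sideways load and trim the push slightly for margin, then look.

```bash
python3 -m pendant '[[[0,0,-0.0005,-0.0005,0],[0,0,-0.0008,-0.001,0],[0,0,-0.0008,-0.001,0],[0,0,-0.0008,-0.001,0],[0,0,-0.0008,-0.001,0],[0,0,-0.0008,-0.001,0],[0,0,-0.0008,-0.001,0],[0,0,-0.0008,-0.001,0]]]'
python3 - <<'E'
from h import *
c=cam('wrist');t=cam('scene');s=env.state();print(s['eef_pos'],s['ft_force'])
i=t['image'][200:320,240:420];i=cv2.resize(i,(720,480),interpolation=cv2.INTER_CUBIC)
a=np.vstack([cv2.resize(c['image'][0:340,160:500],(300,300)),np.zeros((180,300,3),np.uint8)])
cv2.imwrite('pics/w5.png',cv2.resize(np.hstack([a,i]),(800,376)))
P=pts(c);z=P[...,2]
r=np.hypot(P[...,0]-576.5,P[...,1]-16);m=(r<38)&(r>26)&(z<78);print('flange z (want 65)',np.nanmedian(z[m]),m.sum())
m=(np.abs(P[...,0]-560)<60)&(r>85)&(r<110)&(z<60)&(z>40);print('base z (want 50)',np.nanmedian(z[m]))
E
```

```text
t: 18.0
eef_pos: [576.9, 16.5, 68.5]
tcp_rot: [3.139, 0.0, 1.79]
ft_force: [-3.4, -0.6, 22.4]
opening: 0.146
[576.86980198  16.48601803  68.49622012] [-1.88553396 -0.59284961 22.46882248]
flange z (want 65) 65.85084188388026 5466
base z (want 50) 50.74244967743317
```

View pics/w5.png

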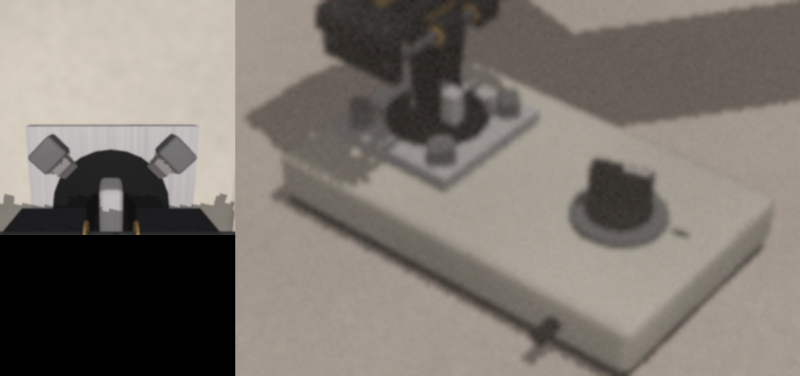

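The picture shows the flange flat on the plate with the nearer catch noses over its rim (left inset, about (68,168) and (155,165)). The dial pointer still faces the index at (680,233). Flange top measures 65.9 with a +0.7 mm camera bias, against 65 expected. I'll firm the push a little and hand in.

```bash
python3 -m pendant '[[[0,0,0,0.0004,0],[0,0,0,0.0004,0],[0,0,0,0.0004,0],[0,0,0,0.0004,0],[0,0,0,0.0004,0],[0,0,0,0.0004,0],[0,0,0,0.0004,0],[0,0,0,0.0004,0]]]'
python3 -c "
from cell import env
print(env.job_done()); s=env.state(); print(s['t'],s['eef_pos'],s['ft_force'])"
```

```text
t: 18.9
eef_pos: [576.9, 16.5, 68.5]
tcp_rot: [3.139, 0.001, 1.79]
ft_force: [-5.0, -0.5, 26.5]
opening: 0.146
the job is handed in; nothing more can be done
None
the job is handed in; nothing more can be done
```

The dial is on its index and the small cover is pressed home in the light port. I handed the job in at about 19 s with the gripper still pressing it down.

- **Dial:** I turned it about 0.56 rad clockwise. The pointer line then measured 2.065 rad against 2.064 for the index line. I did not touch the dial again, and the last picture still shows it pointing at the index.
- **Cover:** I chose the one measuring 80 mm; the decoy measured 107 mm. The tool stopped at 68.5 mm, against 68.6 mm predicted for fully home. The flange top read 65.9 mm with a camera bias of about +0.7 mm, against 65 mm expected, so it is flush.
- **Catches:** The force rose to 5 N on the catches, then to 37 N once the cover was seated. Only the two catches nearest the camera could be seen clearly over the rim. For the other two I rely on the flush height.
- **Final push:** 26.5 N down and about 5 N sideways, with the grip still closed on the bar (opening 0.146). It had been 36 N down and 11 N sideways, so I eased it to leave margin.
- **Beaker, bottle and dish:** I planned the moves clear of them and felt no unexpected contact, but I did not re-measure their positions at the end.

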